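# Put the stacked battery packs on charge

## Robot

A 6-joint arm with a two-finger parallel gripper is mounted at the origin on the work surface; the furniture and walls round the work are solid. World frame = base frame: x ahead of the robot, y to its left, z up, the work surface at z = 0. Lengths are in m, angles in rad, forces in N, time in s.
With the tool pointing down it reaches from about 0.35 to 0.975 m from the base axis. Payload 4.9 kg.
Tool frame: the origin (TCP) lies at the very end of the fingers, on their centre line; the grasp point (between the pads) lies ctrl.grip_point_offset behind it (ctrl.grip_point_offset is the distance from the TCP to the grasp point, in m); z points along the fingers, y is the line along which they close (so a half turn about z gives the same grasp; the last joint's range is limited). The gripper opens to 85 mm and grips with 20 to 120 N. Pads are 22 mm wide; open, the fingers measure 114 mm over their backs; the gripper's body (76 mm by 85 mm) begins 54 mm behind the grasp point. The pads swing forward as they close: fully open they stand 13 mm farther back than shut.
Start: joints at [-1.288, 0.053, 1.613, -0, 1.476, -0.119], TCP at [0.244, -0.575, 0.231] pointing down, gripper open.
Joint ranges: [-3.01, 3.01], [-1.01, 2.22], [0.06, 2.58], [-1.02, 4.17], [0.09, 2.62], [-3.14, 3.14]. Speed limits (rad/s): [2.57, 2.57, 3.14, 3.14, 3.14, 3.14].

## Interface

Orientations are given as a rotation vector (axis times angle).
In Python, from station import ctrl gives the robot as it stands. The module is installed in compiled form; this text tells all that it offers.
- The arm moves only by the tool drive_tool, never from a script. Its argument "steps" is a list of rows, each an object with "translation": the shift along the tool's x, y, z normalised to -1 to 1, where 1 is 4 cm, a list of three; "angular": the turn, a rotation vector about the tool's x, y, z normalised to -1 to 1, where 1 is 8 degrees, a list of three; "gripper": the opening, from 0 (shut) to 1 (fully open). In form: [{"translation": [dx, dy, dz], "angular": [wx, wy, wz], "gripper": gripper}, ...]. A call has 1 to 8 rows; each row shifts and turns the commanded pose from where the row before left it, along the tool's axes as they then stand; what a row does not reach is not made up. A row lasts 1/8 s, in which the tool goes at most 62.5 mm and 10.7 degrees, less where a joint would pass 70% of its speed; a pose out of reach is approached as far as the arm can. A call with a number of a shift or a turn outside -1 to 1 is refused whole. A call with a gripper value outside its range is refused whole. The fingers move at their own pace and stop on an object; "force" is the grip in N (left out, the last holds). Time passes only in rows, so rows that do not move let the fingers close. It gives the time, the measured TCP pose, the force, the opening and the grip force at its end, in the units of the state.
- ctrl.get_obs(): the state, without advancing time (a new reading comes with each control period).
- ctrl.get_image(name): name is "side" or "top"; returns a dict with "color" (384x512x3 uint8, red, green, blue), "depth" (384x512 float32, m along the optical axis (not along the pixel's ray), 0 where there is no reading), "fx", "fy", "cx", "cy" (pixels), "k1" (the pictures are not rectified: a ray, as slopes to the right and down, at radius r is drawn at 1 + k1 r^2 times it, then the intrinsics apply), "R" (3x3) and "t" (3): a world point X has camera coordinates R X + t. Camera axes: x right, y down, z forward; pixel columns grow to the right and rows downward; lengths in m; the calibration is good to about 2 mm. A picture is of the moment at which its call begins.
- ctrl.finish_job(): hands the job in; it is judged then, once.
The state is a dict: "t": time; "q": joint angles; "dq": joint speeds; "effort": joint torques, N m; "tool_pos": TCP position; "tool_rot": TCP orientation; "contact_force": force on the tool from outside, world axes, zero at the start; "wrist_torque": the same for the moment, N m; "opening": finger opening in m; "grip_force": force on a finger pad.
Only numpy, scipy, OpenCV 4.12 (cv2) and the standard library are available. Lean on these libraries where they do the work, as an engineer would, in place of code of your own. Each camera call takes 0.05 s, during which the arm holds its last target. There are 200 camera calls.

## Task

The cordless-tool batteries have been left in a stack: put them all on charge. Take the stack apart from the top and lower each pack, the right way round, into the charger of its own size and colour until it sits fully home and level. Do not drop a pack, and leave the tape measure and the padlock where they are.

Things in the scene. Friction and masses are not known exactly. Their poses are not given: they have to be found in the camera images.
- pack_big: black battery pack with yellow upper shell, 96 (x) x 62 (y) x 42 mm high, 500 g; starts at the bottom of the stack. Origin: centre of underside, z up. Contact end is +x: a full-height notch 22 mm wide, 14 deep with brass strips; the -x end has four green gauge lights on top. Grip across y on the top 15 mm, so the fingertips clear the charger's rim.
- pack_mid: black battery pack with red upper shell, 84 (x) x 54 (y) x 33 mm high, 360 g; starts second from the bottom. Origin: centre of underside, z up. Contact end is +x: a full-height notch 22 mm wide, 14 deep with brass strips; the -x end has four green gauge lights on top. Grip across y on the top 15 mm, so the fingertips clear the charger's rim.
- pack_small: black battery pack with blue upper shell, 70 (x) x 46 (y) x 38 mm high, 250 g; starts third from the bottom. Origin: centre of underside, z up. Contact end is +x: a full-height notch 22 mm wide, 14 deep with brass strips; the -x end has four green gauge lights on top. Grip across y on the top 15 mm, so the fingertips clear the charger's rim.
- pack_mini: black battery pack with green upper shell, 52 (x) x 38 (y) x 31 mm high, 150 g; starts on top of the stack. Origin: centre of underside, z up. Contact end is +x: a full-height notch 22 mm wide, 14 deep with brass strips; the -x end has four green gauge lights on top. Grip across y on the top 15 mm, so the fingertips clear the charger's rim.
- charger_big: yellow-rimmed grey charger, 122 (x) x 88 (y) x 18 mm, fixed; a vented head with 2 lamps, 26 high, stands 10 mm past its +x end. Origin: centre of the tray's underside. Pocket floor at z 6: 100 x 66, flaring to 112 x 78 at the rim. Contact block (10 wide, 6 deep, 7 high) at the floor's +x end fits the pack's notch. Pack home: origin 6 mm above this one, axes agree.
- charger_mid: red-rimmed grey charger, 110 (x) x 80 (y) x 18 mm, fixed; a vented head with 2 lamps, 26 high, stands 10 mm past its +x end. Origin: centre of the tray's underside. Pocket floor at z 6: 88 x 58, flaring to 100 x 70 at the rim. Contact block (10 wide, 6 deep, 7 high) at the floor's +x end fits the pack's notch. Pack home: origin 6 mm above this one, axes agree.
- charger_small: blue-rimmed grey charger, 96 (x) x 72 (y) x 18 mm, fixed; a vented head with 2 lamps, 26 high, stands 10 mm past its +x end. Origin: centre of the tray's underside. Pocket floor at z 6: 74 x 50, flaring to 86 x 62 at the rim. Contact block (10 wide, 6 deep, 7 high) at the floor's +x end fits the pack's notch. Pack home: origin 6 mm above this one, axes agree.
- charger_mini: green-rimmed grey charger, 78 (x) x 64 (y) x 18 mm, fixed; a vented head with 2 lamps, 26 high, stands 10 mm past its +x end. Origin: centre of the tray's underside. Pocket floor at z 6: 56 x 42, flaring to 68 x 54 at the rim. Contact block (10 wide, 6 deep, 7 high) at the floor's +x end fits the pack's notch. Pack home: origin 6 mm above this one, axes agree.
- tape_measure: yellow tape measure standing on the bench, 37 x 81 x 67 mm, loose; a bystander. Origin: centre of its underside.
- padlock: brass padlock lying on the bench, 66 x 45 x 17 mm, loose; a bystander. Origin: centre of its underside.
Things that resemble listed ones, but are neither listed nor needed, are in the scene too. Leave any red look-alike of the pack_mini alone.

How it is judged:
By the outcome, as a careful person would: the job done as asked, in the order asked, and still so for the second after the job is handed in, with the robot touching nothing.
It also fails if it takes over 109 s, if anything falls off the work surface, if the arm or the gripper's body presses on something with over 40 N, if the wrist force passes 120 N, or if a joint passes its speed limit or range.

## Working session

There is one attempt and no reset: what is moved stays moved. The work goes in short steps, Python scripts to look and compute and a tool call to move; the robot and the scene stay as the last step left them, time stands still between calls to the robot, and variables do not carry over. Pictures are saved under pics/ and viewed, at most 14 in all, crops included, and the job is handed in when it is done.

Besides the shell and the picture viewer there is one more tool, called after ">>>" as name(argument=value, ...) on one line, values as JSON. drive_tool: Moves the arm, as the interface text tells. Its arguments: {"type":"object","properties":{"steps":{"type":"array"},"force":{"type":"number"}},"required":["steps"]}

```bash
mkdir -p pics
cat > h.py <<'E'
import numpy as np, cv2
from station import ctrl
def shot(n,f=None):
    im=ctrl.get_image(n); np.savez('pics/%s.npz'%(f or n),**im)
    cv2.imwrite('pics/%s.png'%(f or n),im['color'][:,:,::-1]); return im
def cloud(im):
    h,w=im['depth'].shape; u,v=np.meshgrid(np.arange(w),np.arange(h))
    xd=(u-im['cx'])/im['fx']; yd=(v-im['cy'])/im['fy']; x,y=xd.copy(),yd.copy()
    for _ in range(8):
        s=1+im['k1']*(x*x+y*y); x=xd/s; y=yd/s
    d=im['depth']; P=np.stack([x*d,y*d,d],-1); return (P-im['t'])@im['R']
E
python3 - <<'E'
from h import *
for n in('top','side'):
    im=shot(n); print(n,im['fx'],im['cx'],im['k1'],im['R'].round(2).tolist(),im['t'])
    i=cv2.imread('pics/%s.png'%n); 
    cv2.imwrite('pics/%s_v.png'%n,cv2.resize(i,(800,600),interpolation=cv2.INTER_CUBIC))
o=ctrl.get_obs();print(o,ctrl.grip_point_offset)
E
```

```text
top 387.5805321516614 252.86003650853354 -0.08168178184736131 [[-0.02, -1.0, 0.01], [-1.0, 0.02, -0.08], [0.08, -0.01, -1.0]] [0.09220096 0.47320018 0.89541399]
side 373.8372011573092 254.0748089190972 -0.017279297469413257 [[-0.93, -0.37, -0.02], [-0.12, 0.36, -0.93], [0.35, -0.86, -0.38]] [0.48954031 0.11931949 0.80169555]
{'t': 0.1, 'q': array([-1.28799417e+00,  5.33021915e-02,  1.61414800e+00,  4.69476277e-06,
        1.47600015e+00, -1.19024896e-01]), 'dq': array([ 6.47297386e-04, -1.67960370e-03, -3.70025930e-03, -5.11842561e-04,
       -4.91157184e-04,  6.63651340e-05]), 'effort': array([ 3.98727625e-04, -3.94900596e+01, -3.71364856e+01, -2.57010959e-05,
        3.89219524e-03, -1.31376203e-05]), 'tool_pos': array([ 0.24426782, -0.57468165,  0.23018411]), 'tool_rot': array([-3.07658404e+00, -6.26580314e-01,  2.31236067e-04]), 'contact_force': array([0.30591247, 0.20587729, 0.4656932 ]), 'wrist_torque': array([-0.08350746, -0.04368919, -0.00872119]), 'grip_force': 0.0, 'opening': 0.08492732413287284} 0.0187
```

View pics/top_v.png

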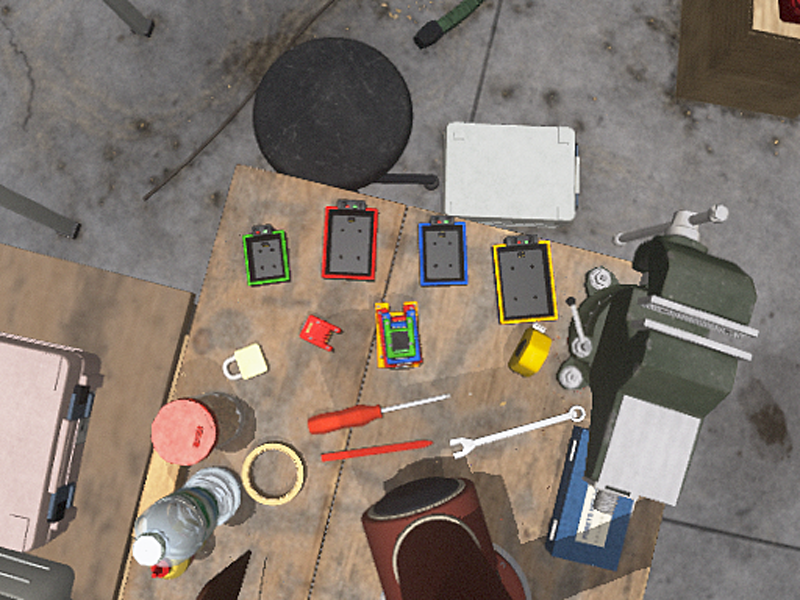

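View pics/side_v.png

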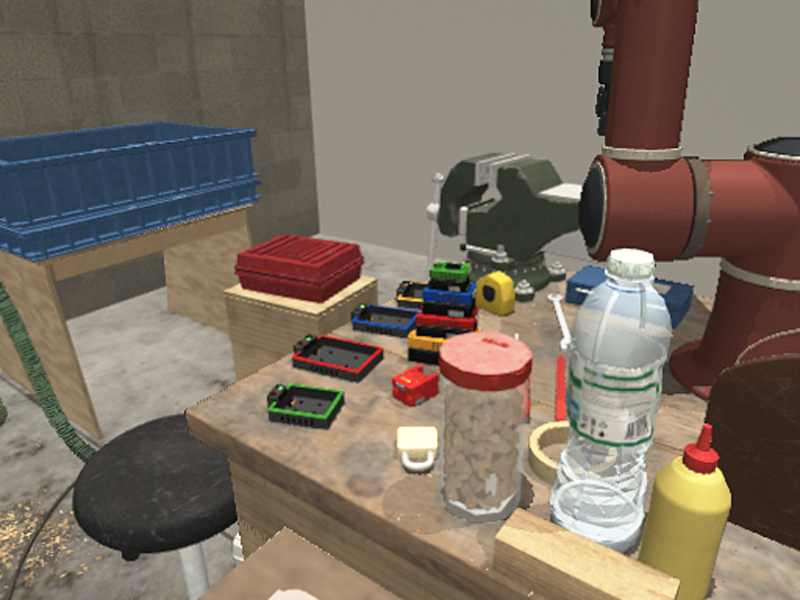

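The top view shows the chargers: green (266,257), red (350,243), blue (443,252) and yellow (525,281). The stack is at (400,335), with the green mini pack on top. The only thing that could be taken for it is the red look-alike at (322,333), with the red-shelled pack_mid inside the stack. The tape is at (530,352) and the padlock at (246,362).

Run:
```python
from h import *
im=dict(np.load('pics/top.npz')); P=cloud(im); c=im['color']
A=c[180:245,230:280]; B=c[125:215,150:365]
A=cv2.resize(A,(440,572),interpolation=cv2.INTER_CUBIC)
cv2.imwrite('pics/cA.png',A[:,:,::-1])
cv2.imwrite('pics/cB.png',cv2.resize(B,None,fx=3.7,fy=3.7,interpolation=cv2.INTER_CUBIC)[:,:,::-1])
hsv=cv2.cvtColor(c,cv2.COLOR_RGB2HSV)
H=hsv[...,0].astype(int);S=hsv[...,1];V=hsv[...,2]
rng={'mini':(45,75,(150,185,140,190)),'mid':(0,6,(203,245,125,182)),'small':(100,125,(262,302,135,186)),'big':(20,34,(312,360,148,210))}
for n,(a,b,(u0,u1,v0,v1)) in rng.items():
    m=((H>=a)&(H<=b)&(S>130)&(V>90)); k=np.zeros_like(m);k[v0:v1,u0:u1]=1;m&=k
    p=P[m]; p=p[(p[:,2]>.010)&(p[:,2]<.024)]
    r=cv2.minAreaRect((p[:,:2]*1000).astype(np.float32)); print(n,len(p),r,np.median(p[:,2]))
# stack by height
z=P[180:245,230:280]; zz=z[...,2]
for lo,hi in ((.125,.16),(.098,.12),(.06,.09),(.03,.055)):
    q=z[(zz>lo)&(zz<hi)]; print(lo,len(q),np.median(q[:,2]),cv2.minAreaRect((q[:,:2]*1000).astype(np.float32)))
print(P[214,254],P[230,340],P[230,157])
```

```text
mini 202 ((539.7429809570312, 280.8294982910156), (78.02616119384766, 64.4540786743164), 6.734790325164795) 0.01881592062406596
mid 300 ((560.168701171875, 153.37254333496094), (79.96287536621094, 109.58539581298828), 86.90115356445312) 0.018411849687896442
small 254 ((541.6573486328125, 11.185449600219727), (95.91395568847656, 71.43791198730469), 0.7493011355400085) 0.018645122538895463
big 313 ((496.1496276855469, -113.85769653320312), (121.217529296875, 88.56189727783203), 3.9807941913604736) 0.018475709361161222
0.125 420 0.14433886122399875 ((411.7156066894531, 81.8320541381836), (53.04777145385742, 38.21641540527344), 4.312324523925781)
0.098 247 0.11294598333564539 ((412.93072509765625, 79.61116790771484), (71.88225555419922, 46.24443054199219), 5.458045959472656)
0.06 213 0.07512034078028505 ((415.2135925292969, 81.43354797363281), (85.87299346923828, 54.96707534790039), 7.190446853637695)
0.03 225 0.04200547385599468 ((418.5321350097656, 84.06498718261719), (61.98208999633789, 96.41826629638672), 89.33264923095703)
[0.41629401 0.08429123 0.14695578] [ 0.3788263  -0.10775223  0.06850587] [0.3849334  0.3111823  0.01757862]
```

View pics/cA.png

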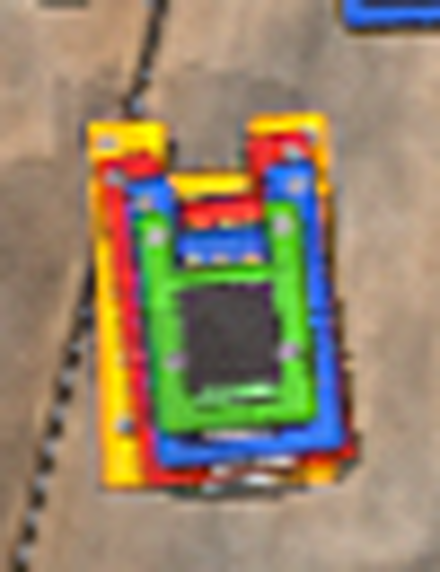

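View pics/cB.png

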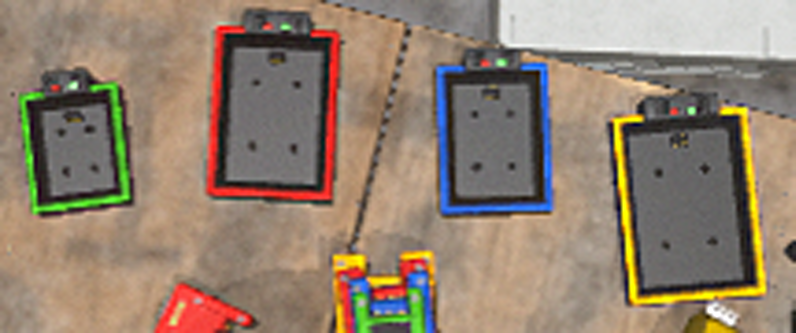

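The mini on top has its notch toward +x, like all the chargers' contact blocks. The crop confirms that green is the top pack and all four notches point up in the image. Next I'll check vise height and write a helper that works out the moves.

```bash
cat >> h.py <<'E'
from scipy.spatial.transform import Rotation as Ro
CH={'mini':(539.7,280.8,6.7),'mid':(560.2,153.4,-3.1),'small':(541.7,11.2,0.75),'big':(496.1,-113.9,4.0)}
def go(x,y,z,yaw,tilt=True):
    "mm, deg; prints turn (tool) and then shift in target tool frame, normalised"
    o=ctrl.get_obs(); R=Ro.from_rotvec(o['tool_rot']); c,s=np.cos(np.radians(yaw)),np.sin(np.radians(yaw))
    T=Ro.from_matrix([[c,s,0],[s,-c,0],[0,0,-1]])
    w=np.degrees((R.inv()*T).as_rotvec())/8
    d=T.inv().apply(np.array([x,y,z])/1000-o['tool_pos'])/.04
    print('turn',w.round(3),'shift',d.round(3),'t',round(o['t'],2),'open',round(o['opening'],4),'pos',o['tool_pos'].round(4))
E
python3 - <<'E'
from h import *
im=dict(np.load('pics/top.npz')); P=cloud(im)
q=P[140:300,360:490].reshape(-1,3); q=q[np.isfinite(q).all(1)&(q[:,2]>.03)]
for y in np.arange(-.5,-.1,.05):
    s=q[(q[:,1]>y)&(q[:,1]<y+.05)]
    if len(s): print(round(y,2),s[:,2].max().round(3),s[:,0].min().round(2),s[:,0].max().round(2))
go(411.7,81.8,330,4.3); go(411.7,81.8,129.5,4.3)
E
```

```text
-0.4 0.208 0.48 0.5
-0.35 0.241 0.32 0.58
-0.3 0.241 0.24 0.56
-0.25 0.242 0.25 0.53
-0.2 0.235 0.22 0.47
turn [-1.30e-02  1.00e-03  2.34e+00] shift [  5.405 -16.052  -2.495] t 0.1 open 0.0849 pos [ 0.2443 -0.5747  0.2302]
turn [-1.30e-02  1.00e-03  2.34e+00] shift [  5.405 -16.052   2.517] t 0.1 open 0.0849 pos [ 0.2443 -0.5747  0.2302]
```

>>> drive_tool(steps=[{"translation": [0,0,-0.9],"angular": [0,0,0.78],"gripper": 0.75},{"translation": [0,0,-0.9],"angular": [0,0,0.78],"gripper": 0.75},{"translation": [0,0,-0.9],"angular": [0,0,0.78],"gripper": 0.75},{"translation": [0.34,-1,0],"angular": [0,0,0],"gripper": 0.75},{"translation": [0.34,-1,0],"angular": [0,0,0],"gripper": 0.75},{"translation": [0.34,-1,0],"angular": [0,0,0],"gripper": 0.75},{"translation": [0.34,-1,0],"angular": [0,0,0],"gripper": 0.75},{"translation": [0.34,-1,0],"angular": [0,0,0],"gripper": 0.75}], force=45)

```text
t: 1.1
tool_pos: [0.2973, -0.3691, 0.3387]
tool_rot: [-3.139, -0.117, 0.0]
contact_force: [-0.6, 0.1, 0.4]
opening: 0.0637
grip_force: 0.0
```

>>> drive_tool(steps=[{"translation": [0.34,-1,0],"angular": [0,0,0],"gripper": 0.75},{"translation": [0.34,-1,0],"angular": [0,0,0],"gripper": 0.75},{"translation": [0.34,-1,0],"angular": [0,0,0],"gripper": 0.75},{"translation": [0.34,-1,0],"angular": [0,0,0],"gripper": 0.75},{"translation": [0.34,-1,0],"angular": [0,0,0],"gripper": 0.75},{"translation": [0.34,-1,0],"angular": [0,0,0],"gripper": 0.75},{"translation": [0.34,-1,0],"angular": [0,0,0],"gripper": 0.75},{"translation": [0.34,-1,0],"angular": [0,0,0],"gripper": 0.75}])

```text
t: 2.1
tool_pos: [0.3817, -0.042, 0.3389]
tool_rot: [-3.139, -0.118, 0.0]
contact_force: [0.0, -0.1, 0.2]
opening: 0.0642
grip_force: 0.0
```

```bash
python3 -c "
from h import *
go(411.7,81.8,129.5,4.3)"
```

```text
turn [-0.     0.001 -0.001] shift [ 0.981 -3.03   5.235] t 2.1 open 0.0642 pos [ 0.3817 -0.042   0.3389]
```

>>> drive_tool(steps=[{"translation": [0.33,-1,0],"angular": [0,0,0],"gripper": 0.75},{"translation": [0.33,-1,0],"angular": [0,0,0],"gripper": 0.75},{"translation": [0.33,-1,0.6],"angular": [0,0,0],"gripper": 0.75},{"translation": [0,-0.03,1],"angular": [0,0,0],"gripper": 0.75},{"translation": [0,0,1],"angular": [0,0,0],"gripper": 0.75},{"translation": [0,0,0.6],"angular": [0,0,0],"gripper": 0.75},{"translation": [0,0,0.4],"angular": [0,0,0],"gripper": 0.75},{"translation": [0,0,0],"angular": [0,0,0],"gripper": 0.75}])

```text
t: 3.1
tool_pos: [0.4114, 0.0804, 0.1941]
tool_rot: [-3.139, -0.118, 0.004]
contact_force: [-0.6, 0.6, 1.0]
opening: 0.0639
grip_force: 0.0
```

Run:
```python
from h import *
go(411.7,81.8,129.5,4.3)
im=shot('side','s1'); i=im['color'][130:260,230:350]
cv2.imwrite('pics/s1c.png',cv2.resize(i,None,fx=4.5,fy=4.5,interpolation=cv2.INTER_CUBIC)[:,:,::-1])
```

```text
turn [-0.001  0.018 -0.001] shift [ 0.01  -0.035  1.615] t 3.1 open 0.0639 pos [0.4114 0.0804 0.1941]
```

View pics/s1c.png

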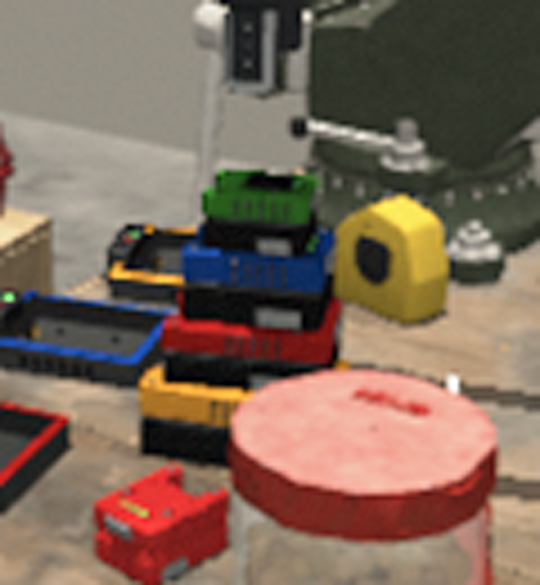

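The gripper hangs well above the green mini pack at (262,195) in the crop, centred over it. Going down.

>>> drive_tool(steps=[{"translation": [0.01,-0.035,0.6],"angular": [0,0,0],"gripper": 0.75},{"translation": [0,0,0.6],"angular": [0,0,0],"gripper": 0.75},{"translation": [0,0,0.43],"angular": [0,0,0],"gripper": 0.75},{"translation": [0,0,0],"angular": [0,0,0],"gripper": 0.75},{"translation": [0,0,0],"angular": [0,0,0],"gripper": 0.3},{"translation": [0,0,0],"angular": [0,0,0],"gripper": 0.3},{"translation": [0,0,0],"angular": [0,0,0],"gripper": 0.3},{"translation": [0,0,0],"angular": [0,0,0],"gripper": 0.3}])

```text
t: 4.15
tool_pos: [0.4136, 0.0818, 0.1318]
tool_rot: [3.139, 0.118, 0.005]
contact_force: [0.8, -0.3, 5.7]
opening: 0.037
grip_force: 46.2
```

Run:
```python
from h import *
go(411.7,81.8,129,4.3)
im=shot('side','s2'); i=im['color'][130:260,230:350]
cv2.imwrite('pics/s2c.png',cv2.resize(i,None,fx=4.5,fy=4.5,interpolation=cv2.INTER_CUBIC)[:,:,::-1])
```

```text
turn [ 0.003 -0.022 -0.   ] shift [-0.047 -0.005  0.069] t 4.15 open 0.037 pos [0.4136 0.0818 0.1318]
```

View pics/s2c.png

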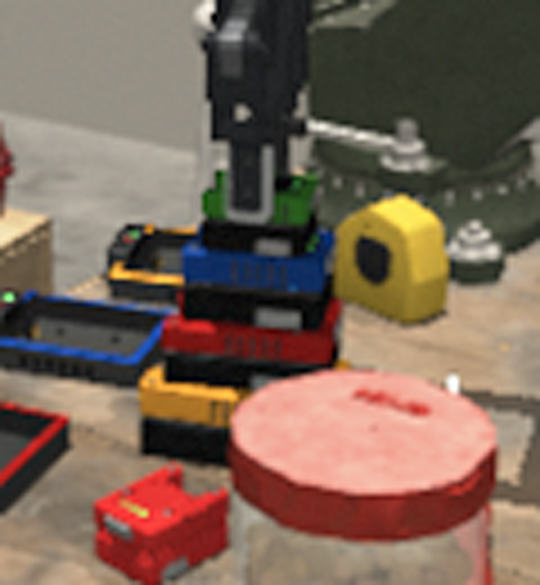

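Gripped: the fingertips end at the foot of the green shell (250,220). Lifting.

>>> drive_tool(steps=[{"translation": [0,0,-0.2],"angular": [0,0,0],"gripper": 0.3},{"translation": [0,0,-0.6],"angular": [0,0,0],"gripper": 0.3},{"translation": [0,0,-0.8],"angular": [0,0,0],"gripper": 0.3},{"translation": [0,0,0],"angular": [0,0,0],"gripper": 0.3},{"translation": [0,0,0],"angular": [0,0,0],"gripper": 0.3}])

```text
t: 4.82
tool_pos: [0.4116, 0.0819, 0.1926]
tool_rot: [-3.139, -0.118, 0.003]
contact_force: [-0.4, 0.0, -2.2]
opening: 0.0367
grip_force: 45.4
```

Run:
```python
from h import *
print(ctrl.get_obs()['contact_force'],ctrl.get_obs()['grip_force'])
go(411.7,81.8,193,4.3)
im=shot('top','t1'); P=cloud(im); z=P[165:245,220:290]; zz=z[...,2]
for lo,hi in ((.098,.12),(.06,.09),(.03,.055)):
    q=z[(zz>lo)&(zz<hi)]; print(lo,len(q),cv2.minAreaRect((q[:,:2]*1000).astype(np.float32)))
i=im['color'][130:260,210:310]
cv2.imwrite('pics/t1c.png',cv2.resize(i,None,fx=4.5,fy=4.5,interpolation=cv2.INTER_CUBIC)[:,:,::-1])
im=shot('side','s3');P=cloud(im);q=P[100:200,260:320];i=im['color'][120:250,230:350]
cv2.imwrite('pics/s3c.png',cv2.resize(i,None,fx=4.5,fy=4.5,interpolation=cv2.INTER_CUBIC)[:,:,::-1])
```

```text
[-0.41397008  0.00455939 -2.15653319] 45.40844013914466
turn [-0.002  0.016  0.   ] shift [ 0.003  0.003 -0.011] t 4.83 open 0.0367 pos [0.4116 0.0819 0.1926]
0.098 0 ((0.0, 0.0), (0.0, 0.0), 0.0)
0.06 0 ((0.0, 0.0), (0.0, 0.0), 0.0)
0.03 0 ((0.0, 0.0), (0.0, 0.0), 0.0)
```

View pics/s3c.png

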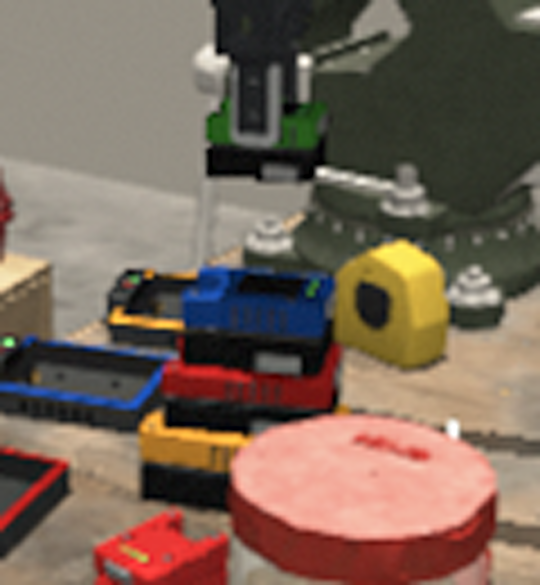

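The mini is lifted, level and square in the fingers (265,140).

```bash
python3 -c "
from h import *
go(539.7,280.8,60,6.7)"
```

```text
turn [-0.003  0.025 -0.3  ] shift [ 3.769 -4.565  3.3  ] t 4.92 open 0.0369 pos [0.4113 0.0819 0.192 ]
```

>>> drive_tool(steps=[{"translation": [0,0,0],"angular": [0,0,-0.3],"gripper": 0.3},{"translation": [0.5,-0.6,0],"angular": [0,0,0],"gripper": 0.3},{"translation": [0.7,-0.85,0],"angular": [0,0,0],"gripper": 0.3},{"translation": [0.7,-0.85,0],"angular": [0,0,0],"gripper": 0.3},{"translation": [0.7,-0.85,0.3],"angular": [0,0,0],"gripper": 0.3},{"translation": [0.7,-0.85,0.5],"angular": [0,0,0],"gripper": 0.3},{"translation": [0.46,-0.56,0.7],"angular": [0,0,0],"gripper": 0.3},{"translation": [0,0,0.8],"angular": [0,0,0],"gripper": 0.3}])

```text
t: 5.92
tool_pos: [0.5406, 0.282, 0.0998]
tool_rot: [3.136, 0.186, -0.002]
contact_force: [0.9, -0.3, -2.3]
opening: 0.0369
grip_force: 45.6
```

>>> drive_tool(steps=[{"translation": [0,0,0.8],"angular": [0,0,0],"gripper": 0.3},{"translation": [0,0,0.2],"angular": [0,0,0],"gripper": 0.3},{"translation": [0,0,0],"angular": [0,0,0],"gripper": 0.3},{"translation": [0,0,0],"angular": [0,0,0],"gripper": 0.3}])

```text
t: 6.42
tool_pos: [0.5416, 0.2809, 0.0638]
tool_rot: [-3.135, -0.183, -0.004]
contact_force: [0.0, -0.7, -2.4]
opening: 0.0365
grip_force: 45.6
```

Run:
```python
from h import *
go(539.7,280.8,23,6.7)
im=shot('side','s4'); i=im['color'][200:290,150:270]
cv2.imwrite('pics/s4c.png',cv2.resize(i,None,fx=5,fy=5,interpolation=cv2.INTER_CUBIC)[:,:,::-1])
```

```text
turn [-0.005 -0.019 -0.001] shift [-0.047 -0.004  1.02 ] t 6.42 open 0.0365 pos [0.5416 0.2809 0.0638]
```

View pics/s4c.png

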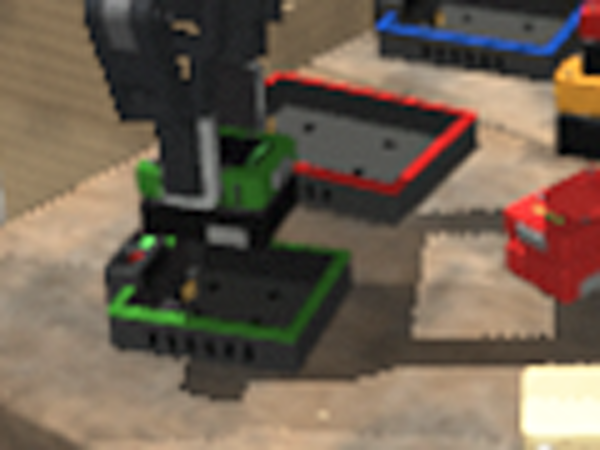

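The mini hangs above the green charger (225,300), aligned. Lowering gently.

>>> drive_tool(steps=[{"translation": [-0.03,0,0.25],"angular": [0,0,0],"gripper": 0.3},{"translation": [0,0,0.25],"angular": [0,0,0],"gripper": 0.3},{"translation": [0,0,0.2],"angular": [0,0,0],"gripper": 0.3},{"translation": [0,0,0],"angular": [0,0,0],"gripper": 0.3},{"translation": [0,0,0],"angular": [0,0,0],"gripper": 0.3}])

```text
t: 7.1
tool_pos: [0.5394, 0.2805, 0.0341]
tool_rot: [-3.136, -0.184, -0.0]
contact_force: [0.6, -0.3, -2.2]
opening: 0.0366
grip_force: 45.6
```

```bash
python3 -c "
from h import *
go(539.7,280.8,23,6.7);go(539.7,280.8,23,6.7)"
```

```text
turn [-0. -0.  0.] shift [ 0.008 -0.007  0.278] t 7.1 open 0.0366 pos [0.5394 0.2805 0.0341]
turn [-0. -0.  0.] shift [ 0.008 -0.007  0.278] t 7.1 open 0.0366 pos [0.5394 0.2805 0.0341]
```

>>> drive_tool(steps=[{"translation": [0,0,0.1],"angular": [0,0,0],"gripper": 0.3},{"translation": [0,0,0.1],"angular": [0,0,0],"gripper": 0.3},{"translation": [0,0,0],"angular": [0,0,0],"gripper": 0.3},{"translation": [0,0,0],"angular": [0,0,0],"gripper": 0.3},{"translation": [0,0,0],"angular": [0,0,0],"gripper": 0.3}])

```text
t: 7.72
tool_pos: [0.5394, 0.2805, 0.0263]
tool_rot: [-3.136, -0.184, -0.001]
contact_force: [0.3, 0.2, -2.2]
opening: 0.0369
grip_force: 45.6
```

>>> drive_tool(steps=[{"translation": [0,0,0.05],"angular": [0,0,0],"gripper": 0.3},{"translation": [0,0,0],"angular": [0,0,0],"gripper": 0.3},{"translation": [0,0,0.05],"angular": [0,0,0],"gripper": 0.3},{"translation": [0,0,0],"angular": [0,0,0],"gripper": 0.3},{"translation": [0,0,0],"angular": [0,0,0],"gripper": 0.3}])

```text
t: 8.35
tool_pos: [0.5398, 0.2806, 0.0248]
tool_rot: [3.136, 0.184, -0.0]
contact_force: [-7.3, -3.6, 13.6]
opening: 0.0371
grip_force: 47.4
```

Contact came at 24.8 mm, which matches the 131.8 − 113 = 18.8 grasp height plus 6 for home. Releasing and retreating.

>>> drive_tool(steps=[{"translation": [0,0,0],"angular": [0,0,0],"gripper": 0.6},{"translation": [0,0,0],"angular": [0,0,0],"gripper": 0.6},{"translation": [0,0,-0.2],"angular": [0,0,0],"gripper": 0.6},{"translation": [0,0,-0.8],"angular": [0,0,0],"gripper": 0.7},{"translation": [0,0,-1],"angular": [0,0,0],"gripper": 0.8},{"translation": [-0.3,0.8,-1],"angular": [0,0,0],"gripper": 0.8},{"translation": [-0.3,1,-1],"angular": [0,0,0],"gripper": 0.8},{"translation": [-0.3,1,0],"angular": [0,0,0],"gripper": 0.8}])

```text
t: 9.35
tool_pos: [0.519, 0.1645, 0.1875]
tool_rot: [-3.135, -0.185, -0.014]
contact_force: [0.9, -0.3, 0.3]
opening: 0.0681
grip_force: 0.0
```

```bash
cat >> h.py <<'E'
def levels(im,box,bands):
    u0,u1,v0,v1=box; z=cloud(im)[v0:v1,u0:u1]; zz=z[...,2]
    for lo,hi in bands:
        q=z[(zz>lo)&(zz<hi)]; print(lo,len(q),np.median(q[:,2]).round(4) if len(q) else '',[np.round(a,1) for a in cv2.minAreaRect((q[:,:2]*1000).astype(np.float32))])
E
python3 - <<'E'
from h import *
im=shot('top','t2')
levels(im,(230,280,180,245),((.098,.125),(.06,.09),(.03,.055)))
levels(im,(148,188,140,190),((.030,.045),))
P=cloud(im);q=P[140:190,148:188].reshape(-1,3);q=q[(q[:,2]>.03)&(q[:,2]<.05)]
print(np.linalg.lstsq(np.c_[q[:,:2]-q[:,:2].mean(0),np.ones(len(q))],q[:,2],rcond=None)[0])
i=im['color'][120:250,140:300]
cv2.imwrite('pics/t2c.png',cv2.resize(i,None,fx=4.5,fy=4.5,interpolation=cv2.INTER_CUBIC)[:,:,::-1])
go(412.9,79.6,190,5.5)
E
```

```text
0.098 372 0.1135 [array([414.3,  70.4]), array([71.3, 27.2]), np.float64(6.3)]
0.06 87 0.075 [array([416.7,  68.5]), array([85.5, 29.3]), np.float64(8.8)]
0.03 72 0.042 [array([418.6,  69.2]), array([96.4, 33.2]), np.float64(2.3)]
0.03 65 0.0376 [array([522.8, 268.7]), array([20.9, 19.7]), np.float64(1.6)]
[0.11509161 0.05436804 0.0372467 ]
turn [ 0.023 -0.029  0.134] shift [-2.789  1.762 -0.125] t 9.4 open 0.0685 pos [0.5172 0.1604 0.185 ]
```

View pics/t2c.png

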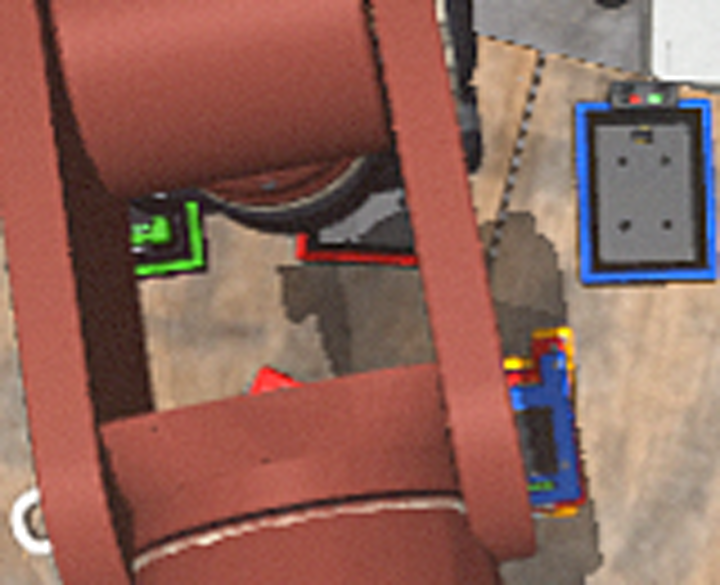

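The arm hides part of the stack, but the blue pack's free edge at (575,430) agrees with the first measurement, and the mini's top reads 37 mm, so it is home. On to the small pack.

>>> drive_tool(steps=[{"translation": [-0.8,0.5,0],"angular": [0,0,0.1],"gripper": 0.8},{"translation": [-0.8,0.5,0],"angular": [0,0,0],"gripper": 0.8},{"translation": [-0.8,0.5,0],"angular": [0,0,0],"gripper": 0.8},{"translation": [-0.3,0.2,0.3],"angular": [0,0,0],"gripper": 0.8},{"translation": [0,0,0.5],"angular": [0,0,0],"gripper": 0.8},{"translation": [0,0,0],"angular": [0,0,0],"gripper": 0.8},{"translation": [0,0,0],"angular": [0,0,0],"gripper": 0.8}])

```text
t: 10.28
tool_pos: [0.4169, 0.086, 0.1508]
tool_rot: [-3.137, -0.162, -0.001]
contact_force: [0.4, -0.2, 0.7]
opening: 0.0682
grip_force: 0.0
```

```bash
python3 -c "
from h import *
go(413.2,79.7,98,5.8)"
```

```text
turn [-0.    -0.005  0.014] shift [-0.108  0.146  1.32 ] t 10.28 open 0.0682 pos [0.4169 0.086  0.1508]
```

>>> drive_tool(steps=[{"translation": [-0.11,0.15,0],"angular": [0,0,0.01],"gripper": 0.8},{"translation": [0,0,0.5],"angular": [0,0,0],"gripper": 0.8},{"translation": [0,0,0.5],"angular": [0,0,0],"gripper": 0.8},{"translation": [0,0,0.32],"angular": [0,0,0],"gripper": 0.8},{"translation": [0,0,0],"angular": [0,0,0],"gripper": 0.8},{"translation": [0,0,0],"angular": [0,0,0],"gripper": 0.8}])

```text
t: 11.02
tool_pos: [0.4134, 0.0794, 0.0982]
tool_rot: [3.137, 0.16, 0.002]
contact_force: [-0.2, -0.5, 0.2]
opening: 0.0681
grip_force: 0.0
```

>>> drive_tool(steps=[{"translation": [0,0,0],"angular": [0,0,0],"gripper": 0.4},{"translation": [0,0,0],"angular": [0,0,0],"gripper": 0.4},{"translation": [0,0,0],"angular": [0,0,0],"gripper": 0.4},{"translation": [0,0,0],"angular": [0,0,0],"gripper": 0.4},{"translation": [0,0,0],"angular": [0,0,0],"gripper": 0.4}], force=50)

```text
t: 11.65
tool_pos: [0.4137, 0.0792, 0.0986]
tool_rot: [3.137, 0.16, 0.004]
contact_force: [-0.1, -2.1, 6.3]
opening: 0.0445
grip_force: 52.8
```

>>> drive_tool(steps=[{"translation": [0,0,-0.2],"angular": [0,0,0],"gripper": 0.4},{"translation": [0,0,-0.5],"angular": [0,0,0],"gripper": 0.4},{"translation": [0,0,-0.7],"angular": [0,0,0],"gripper": 0.4},{"translation": [0,0,-0.1],"angular": [0,0,0.31],"gripper": 0.4},{"translation": [0,0,0],"angular": [0,0,0.32],"gripper": 0.4},{"translation": [0,0,0],"angular": [0,0,0],"gripper": 0.4}])

```text
t: 12.4
tool_pos: [0.412, 0.0796, 0.1565]
tool_rot: [-3.141, -0.022, 0.003]
contact_force: [-0.2, 0.8, -2.0]
opening: 0.0448
grip_force: 51.9
```

Run:
```python
from h import *
go(541.7,11.2,60,0.75)
```

```text
turn [-0.003  0.013  0.009] shift [3.221 1.751 2.413] t 12.4 open 0.0448 pos [0.412  0.0796 0.1565]
```

>>> drive_tool(steps=[{"translation": [0.5,0.3,0],"angular": [0,0,0],"gripper": 0.4},{"translation": [0.8,0.45,0],"angular": [0,0,0],"gripper": 0.4},{"translation": [0.8,0.45,0],"angular": [0,0,0],"gripper": 0.4},{"translation": [0.8,0.4,0.3],"angular": [0,0,0],"gripper": 0.4},{"translation": [0.3,0.15,0.6],"angular": [0,0,0],"gripper": 0.4},{"translation": [0,0,0.8],"angular": [0,0,0],"gripper": 0.4},{"translation": [0,0,0.5],"angular": [0,0,0],"gripper": 0.4},{"translation": [0,0,0],"angular": [0,0,0],"gripper": 0.4}])

```text
t: 13.4
tool_pos: [0.5396, 0.0115, 0.0668]
tool_rot: [-3.141, -0.022, 0.008]
contact_force: [0.2, 0.2, -2.7]
opening: 0.0448
grip_force: 51.8
```

>>> drive_tool(steps=[{"translation": [0,0,0],"angular": [0,0,0],"gripper": 0.4},{"translation": [0,0,0],"angular": [0,0,0],"gripper": 0.4},{"translation": [0,0,0],"angular": [0,0,0],"gripper": 0.4}])

```text
t: 13.78
tool_pos: [0.5424, 0.0111, 0.0705]
tool_rot: [3.141, 0.022, 0.003]
contact_force: [0.7, 1.3, -1.8]
opening: 0.0446
grip_force: 51.8
```

Run:
```python
from h import *
go(541.7,11.2,29.6,0.75)
im=shot('top','t3')
levels(im,(225,285,175,250),((.06,.09),(.03,.055)))
```

```text
turn [ 0.002 -0.015  0.005] shift [-0.019 -0.002  1.024] t 13.78 open 0.0446 pos [0.5424 0.0111 0.0705]
0.06 581 0.0756 [array([414.4,  87. ]), array([85.9, 43.3]), np.float64(8.1)]
0.03 180 0.0422 [array([417.6,  93.4]), array([96.3, 44.1]), np.float64(1.8)]
```

>>> drive_tool(steps=[{"translation": [0,0,0.3],"angular": [0,0,0],"gripper": 0.4},{"translation": [0,0,0.3],"angular": [0,0,0],"gripper": 0.4},{"translation": [0,0,0.2],"angular": [0,0,0],"gripper": 0.4},{"translation": [0,0,0],"angular": [0,0,0],"gripper": 0.4},{"translation": [0,0,0],"angular": [0,0,0],"gripper": 0.4},{"translation": [0,0,0],"angular": [0,0,0],"gripper": 0.4}])

```text
t: 14.58
tool_pos: [0.5422, 0.0111, 0.0379]
tool_rot: [3.141, 0.021, 0.002]
contact_force: [0.3, 0.3, -2.6]
opening: 0.0448
grip_force: 51.8
```

Run:
```python
from h import *
go(541.7,11.2,29.6,0.75)
```

```text
turn [ 0.001 -0.008  0.004] shift [-0.012 -0.003  0.207] t 14.57 open 0.0448 pos [0.5422 0.0111 0.0379]
```

>>> drive_tool(steps=[{"translation": [0,0,0.1],"angular": [0,0,0],"gripper": 0.4},{"translation": [0,0,0.06],"angular": [0,0,0],"gripper": 0.4},{"translation": [0,0,0.03],"angular": [0,0,0],"gripper": 0.4},{"translation": [0,0,0],"angular": [0,0,0],"gripper": 0.4},{"translation": [0,0,0],"angular": [0,0,0],"gripper": 0.4},{"translation": [0,0,0],"angular": [0,0,0],"gripper": 0.4}])

```text
t: 15.32
tool_pos: [0.5417, 0.0112, 0.0297]
tool_rot: [-3.142, -0.021, -0.0]
contact_force: [-1.0, -0.2, -2.3]
opening: 0.0448
grip_force: 51.9
```

>>> drive_tool(steps=[{"translation": [0,0,0.03],"angular": [0,0,0],"gripper": 0.4},{"translation": [0,0,0.02],"angular": [0,0,0],"gripper": 0.4},{"translation": [0,0,0],"angular": [0,0,0],"gripper": 0.4},{"translation": [0,0,0],"angular": [0,0,0],"gripper": 0.4}])

```text
t: 15.82
tool_pos: [0.5418, 0.0111, 0.0295]
tool_rot: [-3.142, -0.022, 0.002]
contact_force: [-7.8, -0.8, 9.5]
opening: 0.0446
grip_force: 53.3
```

It seats at 29.5 mm, as predicted. Releasing and moving to the mid pack (415.0, 81.4, yaw about 7.5°).

>>> drive_tool(steps=[{"translation": [0,0,0],"angular": [0,0,0],"gripper": 0.65},{"translation": [0,0,0],"angular": [0,0,0],"gripper": 0.65},{"translation": [0,0,-0.2],"angular": [0,0,0],"gripper": 0.65},{"translation": [0,0,-0.8],"angular": [0,0,0],"gripper": 0.8},{"translation": [0,0,-1],"angular": [0,0,-0.42],"gripper": 0.9},{"translation": [0,0,-0.6],"angular": [0,0,-0.42],"gripper": 0.9},{"translation": [0,0,0],"angular": [0,0,0],"gripper": 0.9}])

```text
t: 16.7
tool_pos: [0.5437, 0.0109, 0.1348]
tool_rot: [3.134, 0.204, 0.009]
contact_force: [0.1, -0.3, -0.8]
opening: 0.0768
grip_force: 0.0
```

Run:
```python
from h import *
go(415,81.4,120,7.5)
im=shot('top','t4')
levels(im,(225,285,175,250),((.06,.09),(.03,.055)))
```

```text
turn [ 0.011 -0.042 -0.005] shift [-2.959 -2.167  0.37 ] t 16.7 open 0.0768 pos [0.5437 0.0109 0.1348]
0.06 591 0.0756 [array([414.7,  85.4]), array([86.1, 46.5]), np.float64(8.1)]
0.03 199 0.0416 [array([445.6,  78.2]), array([ 80.9, 162.6]), np.float64(68.7)]
```

>>> drive_tool(steps=[{"translation": [-0.7,-0.55,0],"angular": [0,0,0],"gripper": 0.9},{"translation": [-0.8,-0.6,0],"angular": [0,0,0],"gripper": 0.9},{"translation": [-0.8,-0.6,0],"angular": [0,0,0],"gripper": 0.9},{"translation": [-0.66,-0.42,0.1],"angular": [0,0,0],"gripper": 0.9},{"translation": [0,0,0.3],"angular": [0,0,0],"gripper": 0.9},{"translation": [0,0,0],"angular": [0,0,0],"gripper": 0.9},{"translation": [0,0,0],"angular": [0,0,0],"gripper": 0.9},{"translation": [0,0,0],"angular": [0,0,0],"gripper": 0.9}])

```text
t: 17.75
tool_pos: [0.4137, 0.0815, 0.116]
tool_rot: [3.135, 0.204, 0.0]
contact_force: [0.7, -0.5, 0.4]
opening: 0.0767
grip_force: 0.0
```

Run:
```python
from h import *
go(415.2,81.4,60,7.6)
```

```text
turn [ 0.    -0.001 -0.018] shift [0.038 0.006 1.399] t 17.75 open 0.0767 pos [0.4137 0.0815 0.116 ]
```

>>> drive_tool(steps=[{"translation": [0.04,0,0.4],"angular": [0,0,0],"gripper": 0.9},{"translation": [0,0,0.5],"angular": [0,0,0],"gripper": 0.9},{"translation": [0,0,0.5],"angular": [0,0,0],"gripper": 0.9},{"translation": [0,0,0],"angular": [0,0,0],"gripper": 0.9},{"translation": [0,0,0],"angular": [0,0,0],"gripper": 0.9},{"translation": [0,0,0],"angular": [0,0,0],"gripper": 0.9}])

```text
t: 18.5
tool_pos: [0.4154, 0.082, 0.0606]
tool_rot: [3.135, 0.205, 0.003]
contact_force: [0.4, -0.1, 0.4]
opening: 0.0769
grip_force: 0.0
```

>>> drive_tool(steps=[{"translation": [0,0,0],"angular": [0,0,0],"gripper": 0.5},{"translation": [0,0,0],"angular": [0,0,0],"gripper": 0.5},{"translation": [0,0,0],"angular": [0,0,0],"gripper": 0.5},{"translation": [0,0,0],"angular": [0,0,0],"gripper": 0.5},{"translation": [0,0,0],"angular": [0,0,0],"gripper": 0.5}], force=60)

```text
t: 19.12
tool_pos: [0.4157, 0.0818, 0.0611]
tool_rot: [3.134, 0.206, 0.004]
contact_force: [-0.5, -0.5, 5.8]
opening: 0.0522
grip_force: 64.6
```

>>> drive_tool(steps=[{"translation": [0,0,-0.2],"angular": [0,0,0],"gripper": 0.5},{"translation": [0,0,-0.5],"angular": [0,0,0],"gripper": 0.5},{"translation": [0,0,-0.7],"angular": [0,0,0.3],"gripper": 0.5},{"translation": [0,0,-0.1],"angular": [0,0,0.5],"gripper": 0.5},{"translation": [0,0,0],"angular": [0,0,0.53],"gripper": 0.5},{"translation": [0,0,0],"angular": [0,0,0],"gripper": 0.5}])

```text
t: 19.88
tool_pos: [0.4137, 0.0821, 0.1189]
tool_rot: [-3.14, 0.085, 0.003]
contact_force: [-0.4, -0.0, -2.6]
opening: 0.0527
grip_force: 63.7
```

Run:
```python
from h import *
go(560.2,153.4,60,-3.1)
```

```text
turn [-0.001  0.013  0.002] shift [ 3.561 -1.979  1.473] t 19.88 open 0.0527 pos [0.4137 0.0821 0.1189]
```

>>> drive_tool(steps=[{"translation": [0.5,-0.3,0],"angular": [0,0,0],"gripper": 0.5},{"translation": [0.9,-0.5,0],"angular": [0,0,0],"gripper": 0.5},{"translation": [0.9,-0.5,0],"angular": [0,0,0],"gripper": 0.5},{"translation": [0.9,-0.5,0.2],"angular": [0,0,0],"gripper": 0.5},{"translation": [0.36,-0.18,0.5],"angular": [0,0,0],"gripper": 0.5},{"translation": [0,0,0.6],"angular": [0,0,0],"gripper": 0.5},{"translation": [0,0,0],"angular": [0,0,0],"gripper": 0.5},{"translation": [0,0,0],"angular": [0,0,0],"gripper": 0.5}])

```text
t: 20.88
tool_pos: [0.5611, 0.1532, 0.0681]
tool_rot: [-3.14, 0.085, -0.0]
contact_force: [0.5, 0.6, -2.9]
opening: 0.0524
grip_force: 63.9
```

>>> drive_tool(steps=[{"translation": [0,0,0],"angular": [0,0,0],"gripper": 0.5},{"translation": [0,0,0],"angular": [0,0,0],"gripper": 0.5}])

```text
t: 21.12
tool_pos: [0.5617, 0.1533, 0.0689]
tool_rot: [-3.14, 0.086, -0.003]
contact_force: [-0.1, -0.2, -2.8]
opening: 0.0523
grip_force: 64.0
```

Run:
```python
from h import *
go(560.2,153.4,25,-3.1)
```

```text
turn [-0.003 -0.014 -0.005] shift [-0.037 -0.002  1.098] t 21.12 open 0.0523 pos [0.5617 0.1533 0.0689]
```

>>> drive_tool(steps=[{"translation": [-0.02,0,0.3],"angular": [0,0,0],"gripper": 0.5},{"translation": [0,0,0.3],"angular": [0,0,0],"gripper": 0.5},{"translation": [0,0,0.25],"angular": [0,0,0],"gripper": 0.5},{"translation": [0,0,0],"angular": [0,0,0],"gripper": 0.5},{"translation": [0,0,0],"angular": [0,0,0],"gripper": 0.5},{"translation": [0,0,0],"angular": [0,0,0],"gripper": 0.5}])

```text
t: 21.88
tool_pos: [0.5608, 0.1534, 0.0343]
tool_rot: [-3.14, 0.086, -0.002]
contact_force: [-0.3, 0.7, -3.5]
opening: 0.052
grip_force: 63.9
```

Run:
```python
from h import *
go(560.2,153.4,25,-3.1)
```

```text
turn [-0.002 -0.008 -0.005] shift [-0.015  0.     0.232] t 21.88 open 0.052 pos [0.5608 0.1534 0.0343]
```

>>> drive_tool(steps=[{"translation": [0,0,0.1],"angular": [0,0,0],"gripper": 0.5},{"translation": [0,0,0.08],"angular": [0,0,0],"gripper": 0.5},{"translation": [0,0,0.04],"angular": [0,0,0],"gripper": 0.5},{"translation": [0,0,0.02],"angular": [0,0,0],"gripper": 0.5},{"translation": [0,0,0],"angular": [0,0,0],"gripper": 0.5},{"translation": [0,0,0],"angular": [0,0,0],"gripper": 0.5}])

```text
t: 22.62
tool_pos: [0.56, 0.1533, 0.0251]
tool_rot: [3.14, -0.086, -0.002]
contact_force: [-6.3, -0.5, 5.6]
opening: 0.0519
grip_force: 65.0
```

It seats at 25.1 mm as predicted. Releasing.

>>> drive_tool(steps=[{"translation": [0,0,0],"angular": [0,0,0],"gripper": 0.75},{"translation": [0,0,0],"angular": [0,0,0],"gripper": 0.75},{"translation": [0,0,-0.2],"angular": [0,0,0],"gripper": 0.75},{"translation": [0,0,-0.8],"angular": [0,0,0],"gripper": 0.9},{"translation": [0,0,-0.8],"angular": [0,0,-0.3],"gripper": 1},{"translation": [0,0,-0.2],"angular": [0,0,0],"gripper": 1},{"translation": [0,0,0],"angular": [0,0,0],"gripper": 1}])

```text
t: 23.5
tool_pos: [0.5606, 0.1533, 0.1045]
tool_rot: [-3.141, 0.021, -0.002]
contact_force: [-0.5, -0.5, -0.7]
opening: 0.0852
grip_force: 0.0
```

Run:
```python
from h import *
go(418.5,84.1,90,-0.7)
im=shot('top','t5')
levels(im,(215,285,175,250),((.03,.055),))
i=im['color'][120:250,140:300]
cv2.imwrite('pics/t5c.png',cv2.resize(i,None,fx=4.5,fy=4.5,interpolation=cv2.INTER_CUBIC)[:,:,::-1])
```

```text
turn [-0.001 -0.008 -0.009] shift [-3.531  1.774  0.362] t 23.5 open 0.0852 pos [0.5606 0.1533 0.1045]
0.03 378 0.0426 [array([444.6,  54. ]), array([ 44. , 145.7]), np.float64(72.4)]
```

View pics/t5c.png

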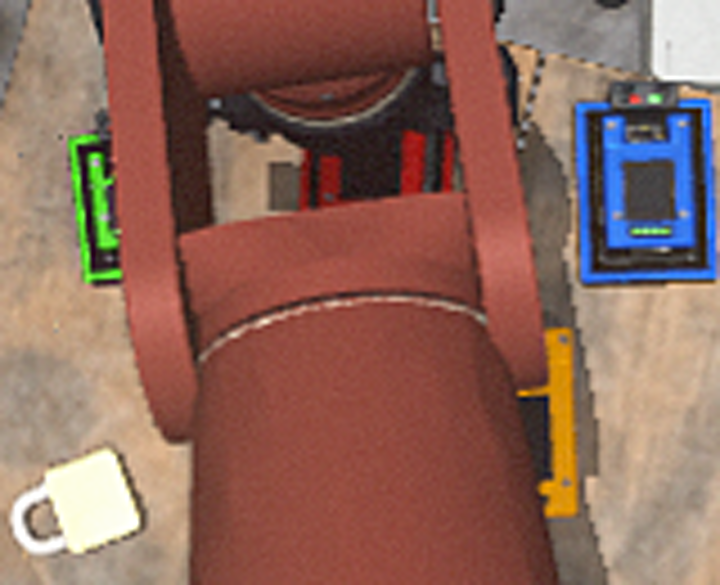

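The small pack sits square in the blue charger (650,195). The big pack's right edge shows at (562,420).

Run:
```python
from h import *
for f in('top','t3','t5'):
    im=dict(np.load('pics/%s.npz'%f)); P=cloud(im)[170:250,220:290].reshape(-1,3)
    q=P[(P[:,2]>.035)&(P[:,2]<.05)&(P[:,1]>.035)&(P[:,1]<.13)&(P[:,0]<.48)]
    print(f,len(q),[np.round(a,1) for a in cv2.minAreaRect((q[:,:2]*1000).astype(np.float32))],cv2.minAreaRect((q[:,:2]*1000).astype(np.float32)) and q[:,:2].min(0).round(4),q[:,:2].max(0).round(4))
```

```text
top 222 [array([418.5,  84.1]), array([62. , 96.4]), np.float64(89.3)] [0.3702 0.053 ] [0.4666 0.1151]
t3 177 [array([417.6,  93.4]), array([96.3, 44.1]), np.float64(1.8)] [0.3702 0.0699] [0.4664 0.1152]
t5 362 [array([419.5,  66.7]), array([27.8, 94. ]), np.float64(89.0)] [0.3723 0.0527] [0.4665 0.0805]
```

Unmoved. Approaching the big pack.

>>> drive_tool(steps=[{"translation": [-0.6,0.3,0],"angular": [0,0,0],"gripper": 1},{"translation": [-0.9,0.45,0],"angular": [0,0,0],"gripper": 1},{"translation": [-0.9,0.45,0],"angular": [0,0,0],"gripper": 1},{"translation": [-0.8,0.4,0],"angular": [0,0,0],"gripper": 1},{"translation": [-0.33,0.17,0.2],"angular": [0,0,0],"gripper": 1},{"translation": [0,0,0.2],"angular": [0,0,0],"gripper": 1},{"translation": [0,0,0],"angular": [0,0,0],"gripper": 1},{"translation": [0,0,0],"angular": [0,0,0],"gripper": 1}])

```text
t: 24.55
tool_pos: [0.4187, 0.0845, 0.088]
tool_rot: [-3.141, 0.02, 0.001]
contact_force: [0.8, -0.2, -1.3]
opening: 0.0855
grip_force: 0.0
```

Run:
```python
from h import *
go(418.5,84.1,27.5,-0.8)
```

```text
turn [-0.     0.003  0.01 ] shift [-0.004  0.011  1.512] t 24.55 open 0.0855 pos [0.4187 0.0845 0.088 ]
```

>>> drive_tool(steps=[{"translation": [0,0.01,0.4],"angular": [0,0,0],"gripper": 1},{"translation": [0,0,0.5],"angular": [0,0,0],"gripper": 1},{"translation": [0,0,0.4],"angular": [0,0,0],"gripper": 1},{"translation": [0,0,0.2],"angular": [0,0,0],"gripper": 1},{"translation": [0,0,0],"angular": [0,0,0],"gripper": 1},{"translation": [0,0,0],"angular": [0,0,0],"gripper": 1}])

```text
t: 25.3
tool_pos: [0.4188, 0.0839, 0.0287]
tool_rot: [-3.141, 0.02, -0.002]
contact_force: [0.3, 0.2, -0.0]
opening: 0.0852
grip_force: 0.0
```

>>> drive_tool(steps=[{"translation": [0,0,0],"angular": [0,0,0],"gripper": 0.6},{"translation": [0,0,0],"angular": [0,0,0],"gripper": 0.6},{"translation": [0,0,0],"angular": [0,0,0],"gripper": 0.6},{"translation": [0,0,0],"angular": [0,0,0],"gripper": 0.6},{"translation": [0,0,0],"angular": [0,0,0],"gripper": 0.6}], force=70)

```text
t: 25.92
tool_pos: [0.4194, 0.0834, 0.0298]
tool_rot: [3.14, -0.019, 0.003]
contact_force: [-2.0, -1.3, 6.2]
opening: 0.0597
grip_force: 76.1
```

>>> drive_tool(steps=[{"translation": [0,0,-0.2],"angular": [0,0,0],"gripper": 0.6},{"translation": [0,0,-0.6],"angular": [0,0,0],"gripper": 0.6},{"translation": [0,0,-0.9],"angular": [0,0,-0.2],"gripper": 0.6},{"translation": [0,0,-0.9],"angular": [0,0,-0.4],"gripper": 0.6},{"translation": [0,0,-0.2],"angular": [0,0,0],"gripper": 0.6},{"translation": [0,0,0],"angular": [0,0,0],"gripper": 0.6},{"translation": [0,0,0],"angular": [0,0,0],"gripper": 0.6}])

```text
t: 26.8
tool_pos: [0.4166, 0.0839, 0.1376]
tool_rot: [-3.14, -0.111, 0.007]
contact_force: [0.1, 0.8, -5.6]
opening: 0.0596
grip_force: 77.5
```

Run:
```python
from h import *
go(496.1,-113.9,80,4.0)
im=shot('side','s5'); i=im['color'][90:240,200:350]
cv2.imwrite('pics/s5c.png',cv2.resize(i,None,fx=4,fy=4,interpolation=cv2.INTER_CUBIC)[:,:,::-1])
```

```text
turn [-0.002  0.031  0.004] shift [1.638 5.071 1.441] t 26.8 open 0.0596 pos [0.4166 0.0839 0.1376]
```

View pics/s5c.png

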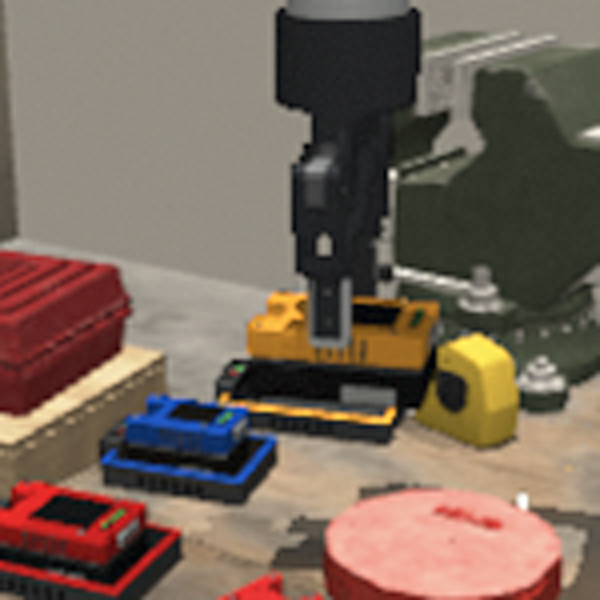

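All looks good: mid (70,530) and small (190,430) sit level, and the big pack hangs level at (345,335). Checking clearance to the vise before lowering.

Run:
```python
from h import *
P=cloud(dict(np.load('pics/top.npz'))).reshape(-1,3)
for x in np.arange(.2,.6,.05):
    for z0,z1 in((.03,.1),(.1,.3)):
        q=P[(P[:,0]>x)&(P[:,0]<x+.05)&(P[:,2]>z0)&(P[:,2]<z1)&(P[:,1]<-.06)]
        if len(q): print(x.round(2),z0,'ymax',q[:,1].max().round(3),'z',q[q[:,1].argmax(),2].round(3))
```

```text
0.2 0.03 ymax -0.165 z 0.031
0.2 0.1 ymax -0.147 z 0.17
0.25 0.03 ymax -0.175 z 0.035
0.25 0.1 ymax -0.152 z 0.176
0.3 0.03 ymax -0.17 z 0.03
0.3 0.1 ymax -0.169 z 0.186
0.35 0.03 ymax -0.085 z 0.034
0.35 0.1 ymax -0.186 z 0.195
0.4 0.03 ymax -0.101 z 0.049
0.4 0.1 ymax -0.2 z 0.22
0.45 0.03 ymax -0.153 z 0.093
0.45 0.1 ymax -0.158 z 0.1
0.5 0.03 ymax -0.228 z 0.034
0.5 0.1 ymax -0.238 z 0.213
0.55 0.03 ymax -0.111 z 0.03
0.55 0.1 ymax -0.293 z 0.114
```

Run:
```python
from h import *
P=cloud(dict(np.load('pics/top.npz'))).reshape(-1,3)
q=P[(P[:,0]>.4)&(P[:,0]<.56)&(P[:,2]>.03)&(P[:,1]<-.14)&(P[:,1]>-.235)]
print((q[np.argsort(-q[:,1])][:45]*1000).round(0).astype(int).tolist())
im=dict(np.load('pics/top.npz'));i=im['color'][140:250,310:430]
cv2.imwrite('pics/v.png',cv2.resize(i,None,fx=5,fy=5,interpolation=cv2.INTER_CUBIC)[:,:,::-1])
```

```text
[[403, -140, 52], [405, -140, 51], [407, -141, 49], [461, -153, 93], [459, -154, 91], [463, -154, 98], [456, -154, 97], [459, -155, 96], [461, -155, 95], [454, -156, 98], [456, -156, 99], [458, -156, 98], [461, -156, 98], [463, -156, 98], [465, -157, 98], [458, -158, 100], [460, -158, 100], [463, -158, 100], [456, -158, 99], [454, -158, 98], [465, -159, 98], [460, -160, 101], [456, -160, 100], [454, -160, 98], [465, -161, 99], [463, -161, 99], [452, -161, 97], [446, -161, 95], [450, -161, 95], [459, -161, 96], [448, -162, 93], [456, -162, 101], [463, -162, 100], [458, -163, 99], [460, -163, 99], [454, -163, 97], [443, -163, 96], [448, -163, 96], [452, -163, 96], [445, -163, 95], [439, -163, 94], [450, -163, 95], [458, -164, 102], [441, -164, 92], [437, -164, 91]]
```

View pics/v.png

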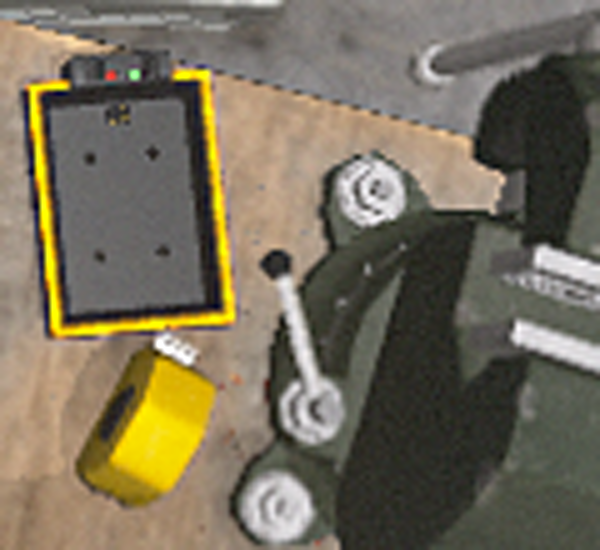

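The vise-handle ball is at pixel (275,263), or world (459,-159) with its top at z ≈ 101. The gripper body's underside will be at z ≈ 108 when the pack is home, so it passes clear. I must keep the release opening modest.

>>> drive_tool(steps=[{"translation": [0.2,0.6,0],"angular": [0,0,0],"gripper": 0.6},{"translation": [0.28,0.9,0],"angular": [0,0,0],"gripper": 0.6},{"translation": [0.28,0.9,0],"angular": [0,0,0],"gripper": 0.6},{"translation": [0.28,0.9,0],"angular": [0,0,0],"gripper": 0.6},{"translation": [0.28,0.8,0],"angular": [0,0,0],"gripper": 0.6},{"translation": [0.2,0.6,0],"angular": [0,0,0],"gripper": 0.6},{"translation": [0.12,0.37,0],"angular": [0,0,0],"gripper": 0.6},{"translation": [0,0,0.3],"angular": [0,0,0],"gripper": 0.6}])

```text
t: 27.85
tool_pos: [0.4987, -0.1143, 0.128]
tool_rot: [3.14, 0.109, 0.002]
contact_force: [-0.2, 0.5, -5.9]
opening: 0.0594
grip_force: 77.7
```

>>> drive_tool(steps=[{"translation": [0,0,0.5],"angular": [0,0,0],"gripper": 0.6},{"translation": [0,0,0.6],"angular": [0,0,0],"gripper": 0.6},{"translation": [0,0,0],"angular": [0,0,0],"gripper": 0.6},{"translation": [0,0,0],"angular": [0,0,0],"gripper": 0.6},{"translation": [0,0,0],"angular": [0,0,0],"gripper": 0.6}])

```text
t: 28.48
tool_pos: [0.4988, -0.1138, 0.0854]
tool_rot: [3.139, 0.112, 0.003]
contact_force: [-0.1, -0.2, -5.2]
opening: 0.0595
grip_force: 77.9
```

Run:
```python
from h import *
go(496.1,-113.9,35.5,4.0)
```

```text
turn [ 0.006 -0.015  0.01 ] shift [-6.900e-02 -1.000e-03  1.248e+00] t 28.48 open 0.0595 pos [ 0.4988 -0.1138  0.0854]
```

>>> drive_tool(steps=[{"translation": [-0.05,0,0.3],"angular": [0,0,0],"gripper": 0.6},{"translation": [0,0,0.4],"angular": [0,0,0],"gripper": 0.6},{"translation": [0,0,0.25],"angular": [0,0,0],"gripper": 0.6},{"translation": [0,0,0],"angular": [0,0,0],"gripper": 0.6},{"translation": [0,0,0],"angular": [0,0,0],"gripper": 0.6},{"translation": [0,0,0],"angular": [0,0,0],"gripper": 0.6}])

```text
t: 29.22
tool_pos: [0.4966, -0.1141, 0.0468]
tool_rot: [3.139, 0.111, 0.002]
contact_force: [-0.2, 0.6, -5.2]
opening: 0.0594
grip_force: 77.8
```

Run:
```python
from h import *
go(496.1,-113.9,35.5,4.0)
```

```text
turn [ 0.004 -0.009  0.008] shift [-0.012 -0.006  0.282] t 29.23 open 0.0594 pos [ 0.4966 -0.1141  0.0468]
```

>>> drive_tool(steps=[{"translation": [0,0,0.1],"angular": [0,0,0],"gripper": 0.6},{"translation": [0,0,0.1],"angular": [0,0,0],"gripper": 0.6},{"translation": [0,0,0.04],"angular": [0,0,0],"gripper": 0.6},{"translation": [0,0,0.02],"angular": [0,0,0],"gripper": 0.6},{"translation": [0,0,0],"angular": [0,0,0],"gripper": 0.6},{"translation": [0,0,0],"angular": [0,0,0],"gripper": 0.6}])

```text
t: 29.98
tool_pos: [0.496, -0.1139, 0.0359]
tool_rot: [3.14, 0.111, 0.0]
contact_force: [-3.0, 0.9, -1.4]
opening: 0.0593
grip_force: 78.3
```

>>> drive_tool(steps=[{"translation": [0,0,0.03],"angular": [0,0,0],"gripper": 0.6},{"translation": [0,0,0],"angular": [0,0,0],"gripper": 0.6},{"translation": [0,0,0],"angular": [0,0,0],"gripper": 0.6}])

```text
t: 30.35
tool_pos: [0.4961, -0.1139, 0.0359]
tool_rot: [-3.14, -0.112, 0.001]
contact_force: [-7.6, 2.9, 6.9]
opening: 0.0596
grip_force: 79.2
```

>>> drive_tool(steps=[{"translation": [0,0,0],"angular": [0,0,0],"gripper": 0.82},{"translation": [0,0,0],"angular": [0,0,0],"gripper": 0.82},{"translation": [0,0,-0.2],"angular": [0,0,0],"gripper": 0.82},{"translation": [0,0,-0.6],"angular": [0,0,0],"gripper": 0.82},{"translation": [0,0,-1],"angular": [0,0,0],"gripper": 0.82},{"translation": [0,0,-1],"angular": [0,0,0],"gripper": 0.82},{"translation": [0,0,-1],"angular": [0,0,0],"gripper": 0.82},{"translation": [-0.5,0,-1],"angular": [0,0,0],"gripper": 0.82}])

```text
t: 31.35
tool_pos: [0.4765, -0.1154, 0.2289]
tool_rot: [3.139, 0.112, 0.003]
contact_force: [-0.2, 0.2, -0.1]
opening: 0.0701
grip_force: 0.0
```

>>> drive_tool(steps=[{"translation": [-0.7,0,-1],"angular": [0,0,0],"gripper": 0.82},{"translation": [-0.7,0,-1],"angular": [0,0,0],"gripper": 0.82},{"translation": [-0.7,0,-0.5],"angular": [0,0,0],"gripper": 0.82},{"translation": [0,0.8,0],"angular": [0,0,0],"gripper": 0.82},{"translation": [0,1,0],"angular": [0,0,0],"gripper": 0.82},{"translation": [0,1,0],"angular": [0,0,0],"gripper": 0.82},{"translation": [0,1,0],"angular": [0,0,0],"gripper": 0.82},{"translation": [0,0,0],"angular": [0,0,0],"gripper": 0.82}])

```text
t: 32.35
tool_pos: [0.4027, -0.2747, 0.3266]
tool_rot: [3.14, 0.106, -0.0]
contact_force: [-0.2, -0.4, 0.7]
opening: 0.0698
grip_force: 0.0
```

Run:
```python
from h import *
im=shot('top','t9'); P=cloud(im)
for n,h in (('mini',31),('mid',33),('small',38),('big',42)):
    x,y,w=CH[n]; top=(h+6)/1000
    m=(np.hypot(P[...,0]-x/1000,P[...,1]-y/1000)<.06)&(abs(P[...,2]-top)<.006)
    q=P[m]; 
    if len(q)<20: print(n,len(q));continue
    print(n,len(q),[np.round(a,1) for a in cv2.minAreaRect((q[:,:2]*1000).astype(np.float32))],CH[n],(np.linalg.lstsq(np.c_[q[:,:2]-q[:,:2].mean(0),np.ones(len(q))],q[:,2],rcond=None)[0]).round(4))
i=im['color'][110:260,140:360]
cv2.imwrite('pics/t9c.png',cv2.resize(i,None,fx=3.6,fy=3.6,interpolation=cv2.INTER_CUBIC)[:,:,::-1])
```

```text
mini 324 [array([538. , 280.3]), array([54.2, 39.6]), np.float64(7.5)] (539.7, 280.8, 6.7) [-0.0174 -0.0051  0.0376]
mid 786 [array([559.9, 155.4]), array([54.4, 86.3]), np.float64(87.1)] (560.2, 153.4, -3.1) [0.0083 0.0045 0.0398]
small 553 [array([541. ,  12.7]), array([70.5, 46.9]), np.float64(2.0)] (541.7, 11.2, 0.75) [ 0.0074 -0.011   0.0445]
big 1082 [array([ 495.3, -112.6]), array([98.2, 64. ]), np.float64(5.5)] (496.1, -113.9, 4.0) [ 0.0032 -0.0051  0.0483]
```

View pics/t9c.png

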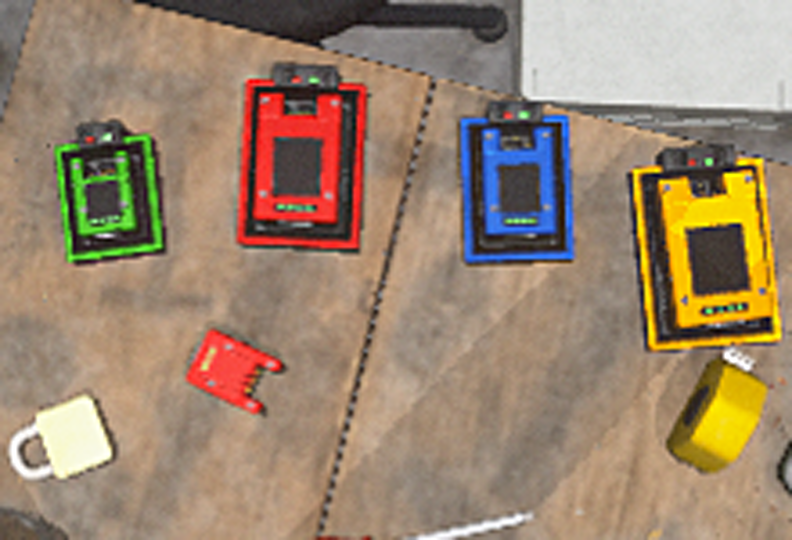

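All four packs read at home height (37.6, 39.8, 44.5 and 48.3 mm) and level, notches toward the charger heads. The padlock (75,437), tape (715,415) and red look-alike (237,370) have not moved.

```bash
python3 -c "
from station import ctrl
print(ctrl.finish_job())"
```

```text
the job is handed in; nothing more can be done
None
```

I took the stack apart from the top and seated all four packs in their own chargers, level and the right way round, with the tape measure, padlock and red look-alike left untouched; the job was handed in at about 32 s of the 109 s allowed.

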